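Draw the stuck bearing plug from the spice grinder

ROBOT

A 6-joint arm with a two-finger parallel gripper is mounted at the origin on the work surface. World frame = base frame: x ahead of the robot, y to its left, z up, the work surface at z = 0. Lengths are in mm, angles in rad, forces in N, time in s.
With the tool pointing down it reaches from about 300 to 950 mm from the base axis. Payload 3.1 kg.
Tool frame: the origin (TCP) lies at the very end of the fingers, on their centre line; the grasp point (between the pads) lies 19 mm behind it (env.pinch_z is the z of the grasp point in the tool frame, in mm); z points along the fingers, y is the line along which they close (so a half turn about z gives the same grasp; the last joint's range is limited). The gripper opens to 85 mm and grips with 20 to 120 N. Pads are 22 mm wide; open, the fingers measure 114 mm over their backs; the gripper's body (76 mm by 85 mm) begins 54 mm behind the grasp point. The pads swing forward as they close: fully open they stand 13 mm farther back than shut.
Start: joints at [1.079, 0.308, 1.634, -0, 1.2, -0.07], TCP at [255.903, 570.216, 231.272] pointing down, gripper open.
Joint ranges: [-3.06, 3.06], [-0.79, 1.96], [0.05, 2.63], [-1.19, 4.34], [0.05, 2.64], [-2.94, 2.94]. Speed limits (rad/s): [2.79, 2.79, 3.14, 3.14, 3.14, 3.14].

INTERFACE

Orientations are given as a rotation vector (axis times angle).
In Python, from rig import env, imaging, hand_in, search_frame, masks_of gives the robot as it stands.
- The arm moves only by the tool jog_arm, never from a script. Its argument "increments" is a list of rows, each a list of 2 entries, a list of its own where there are three numbers: the shift along the world's x, y, z normalised to -1 to 1, where 1 is 150 mm, then the turn, a rotation vector about the world's x, y, z normalised to -1 to 1, where 1 is 45 degrees. A call has 1 to 8 rows; each row shifts and turns the commanded pose from where the row before left it; what a row does not reach is not made up. A row lasts 1/10 s, in which the tool goes at most 50 mm and 8.59 degrees, less where a joint would pass 70% of its speed; a pose out of reach is approached as far as the arm can. A call with a number of a shift or a turn outside -1 to 1 is refused whole. A call with a gripper value outside its range is refused whole. "grip" is the opening, from -1 (shut) to 1 (fully open), so that 0 is half open, set as the call begins (left out, the last holds). The fingers move at their own pace and stop on an object; the grip force is fixed at half the most. Time passes only in rows, so rows that do not move let the fingers close. It gives the time, the measured TCP pose, the force, the opening and the grip force at its end, in the units of the state.
- env.read_state(): the state, without advancing time (a new reading comes with each control period).
- imaging.grab_frame(name): name is "side" or "top"; returns a dict with "img" (384x512x3 uint8, blue, green, red), "range_z" (384x512 float32, mm along the optical axis (not along the pixel's ray), 0 where there is no reading), "camera_matrix" (3x3 intrinsics, pixels), "R" (3x3) and "t" (3): a world point X has camera coordinates R X + t. Camera axes: x right, y down, z forward; pixel columns grow to the right and rows downward; lengths in mm; the calibration is good to about 2 mm. A picture is of the moment at which its call begins.
- hand_in(): hands the job in; it is judged then, once.
Trained networks look in the newest picture that a camera, given by its name, has taken for a name from the list of things; names that differ only in an ending like _2 or _b are one class to them, and where a whole thing is asked for, a point or a joint stands for the part that bears it (a point fixed in the world has none). Each returns a list of dicts, best first, with "confidence" (0 to 1); they miss things now and then, are a little off and sometimes report something else, mostly with a low value. They report only what shows in the picture. A call takes as long as a camera call.
- search_frame(camera, name): "point" ([column, row] in pixels, amid what is visible of it).
- masks_of(camera, name): "pixels" (384x512 bool, what is visible of it) and "point" ([column, row] in pixels, amid what is visible of it).
The state is a dict: "time": time; "joints": joint angles; "qvel": joint speeds; "joint_efforts": joint torques, N m; "tcp_pos": TCP position; "tcp_rot": TCP orientation; "ft_force": force on the tool from outside, world axes, zero at the start; "wrist_torque": the same for the moment, N m; "width": opening from 0.0 (shut) to 1.0 (fully open); "grip_force": force on a finger pad.
Only numpy, scipy, OpenCV 4.12 (cv2) and the standard library are available. Lean on these libraries where they do the work, as an engineer would, in place of code of your own. Each camera call takes 0.05 s, during which the arm holds its last target. There are 200 camera calls.

TASK

Screw the wooden-knobbed puller into the bearing plug of the green spice grinder, feeling for where its thread starts and turning clockwise until it comes up against its stop, without forcing it and without spinning the plug round in its bore. Then draw the plug straight up out of the bore on the puller and set it down gently, standing upright inside the aluminium tray with the puller still in it, and let go. Leave the other things on the bench where they are and keep the gripper off the plug and the grinder.

Things in the scene. Friction and masses are not known exactly. Their poses are not given: they have to be found in the camera images.
- puller: Puller: wooden knob on a steel rod, 0.16 kg, 82 mm long. Origin at the tip of the rod, z up along the rod to the knob, x along the knob's length. Rod 11 mm thick, its tip tapered to 3 mm over the lowest 8 mm. A 36 mm round collar spans z = 30 to 36 mm; at the start the puller hangs upright by this collar in the stand.
- knob (a point): Middle of the puller's wooden knob, 67 mm above the rod's tip; axes as the puller's. The knob is a bar 56 mm (x) by 24 mm (y) by 30 mm (z): pinch the two flat faces that are 24 mm apart.
- lugs (a point): Middle of the puller's two thread lugs, on the rod's axis 10.5 mm above its tip. The lugs stick out along +x and -x to 12 mm from the axis, 6 mm wide (y), 5 mm high (z = 8 to 13 mm above the tip), sloped as a right-hand thread; alike after a half turn.
- stand: Dark wooden block 75 x 75 x 45 mm, fixed, with an upright 27 mm hole in the middle where the puller hangs at the start (the puller's tip then about 15 mm above the bench). Origin at the centre of the underside.
- plug: Steel bearing plug, 50 mm diameter, 42 mm high, about 0.38 kg, resting in the grinder's bore, its top 2 mm below the housing's top. Origin at the centre of its underside, z up; its x axis starts parallel to the housing's. Rubbing seals hold it: 5 to 13 N to draw it, 0.1 to 0.3 N m to turn it. It must not be turned in the bore by over 20 degrees, nor pressed or pulled with over 35 N.
- thread_mouth (a point): Centre of the plug's top. Its brass core has a 13 mm centre hole and two opposite entry slots 9 mm wide, reaching 13.5 mm from the axis, 5 mm deep. The slots' line is turned 0.05 to 1.45 rad anticlockwise (from above) from the plug's x axis, unknown how far: feel for it. Rod tip is 8 mm below this point while the lugs rest on the core, about 20 mm below once they drop through onto the thread.
- thread_stop (a point): On the plug's axis 22 mm below its top: where the rod's tip is when screwed home (it may be up to 2 mm higher by play). From the slots, turning clockwise (from above) about 1.2 rad screws the puller down 2.5 mm (2 mm per rad, with 1.4 mm vertical play) to a firm stop. The other way is blocked at once.
- housing: Green cast gear housing of the grinder, 100 x 100 mm, 64 mm high, fixed to the bench. Origin at the centre of the underside, z up. A crank is folded on its +x side (reaching 136 mm from the centre, no higher than 45 mm); base flange 160 mm long in y, 10 mm high.
- bore_floor (a point): Centre of the floor of the housing's upright bore, 20 mm above the bench. The bore, 53 mm diameter and 44 mm deep, is open at the top; the plug stands on this floor and leaves straight upwards.
- tray: Shallow aluminium tray, fixed, 160 mm (x) by 130 mm (y), walls 18 mm high and 4 mm thick. Origin at the centre of the underside; its floor inside is about 4 mm above the bench.
- pot: Stainless pot, 180 mm across, 110 mm high; bystander. Origin at the centre of its underside.
- bowl: White ceramic bowl, 130 mm across, 55 mm high; bystander. Origin at the centre of its underside.
- shaker: Glass salt shaker with steel top, 42 mm across, 76 mm high; bystander. Origin at the centre of its underside.
- lids: Stack of five round plastic lids, 116 mm across, pinched by a steel spring clip on its -x side; bystander. Origin at the centre of its underside.
- jar: Amber glass jar with red cap, 80 mm across, 120 mm high; bystander. Origin at the centre of its underside.

How it is judged:
By the outcome, as a careful person would: the job done as asked, in the order asked, and still so for the second after the job is handed in, with the robot touching nothing.
It also fails if it takes over 72 s, if anything falls off the work surface, if the arm or the gripper's body presses on something with over 40 N, if the wrist force passes 120 N, or if a joint passes its speed limit or range.

## Working session

There is one attempt and no reset: what is moved stays moved. The work goes in short steps, Python scripts to look and compute and a tool call to move; the robot and the scene stay as the last step left them, time stands still between calls to the robot, and variables do not carry over. Pictures are saved under pics/ and viewed, at most 10 in all, crops included, and the job is handed in when it is done.

Besides the shell and the picture viewer there is one more tool, called after ">>>" as a command line: name --argument value ..., lists and objects as JSON in quotes. jog_arm: Moves the arm, as the interface text tells. Scaled input: -1 to 1 covers 150 mm each way for a shift and 45 degrees each way for a turn. Its arguments: {"type":"object","properties":{"increments":{"type":"array"},"grip":{"type":"number"}},"required":["increments"]}

```bash
mkdir -p pics; ls
cat > h.py <<'E'
import numpy as np, cv2
from rig import env, imaging, hand_in, search_frame, masks_of
def cloud(f):
    K=f["camera_matrix"];z=f["range_z"].astype(float)
    v,u=np.mgrid[:384,:512]
    P=np.stack([(u-K[0,2])/K[0,0]*z,(v-K[1,2])/K[1,1]*z,z],-1)
    W=(P-f["t"])@f["R"]; W[z<=0]=np.nan
    return W
E
python3 - <<'E'
from h import *
fs={}
for c in ("side","top"):
    f=imaging.grab_frame(c); fs[c]=f; cv2.imwrite(f"pics/{c}0.png",f["img"]); W=cloud(f)
    np.save(c+"0.npy",W)
    print(c,"cam at",(-f["R"].T@f["t"]).round())
    for n in ["puller","knob","stand","plug","housing","tray","pot","bowl","shaker","lids","jar"]:
        m=masks_of(c,n)
        for d in m[:2]:
            p=W[d["pixels"]]; p=p[~np.isnan(p[:,0])]
            if len(p): print(n,round(d["confidence"],2),np.round(d["point"]),len(p),np.median(p,0).round(),np.percentile(p,2,0).round(),np.percentile(p,98,0).round())
print({k:np.round(v,3) for k,v in env.read_state().items()}, env.pinch_z)
np.savez("f0.npz",**{c+k:fs[c][k] for c in fs for k in fs[c]})
E
```

```text
pics
side cam at [  57. -678.  666.]
puller 0.59 [144. 160.] 276 [469. 264.  82.] [444. 257.  45.] [496. 297.  98.]
knob 0.62 [146. 159.] 301 [469. 264.  81.] [444. 255.  45.] [498. 297.  98.]
stand 0.91 [150. 174.] 585 [458. 240.  34.] [434. 232.   0.] [508. 303.  47.]
plug 0.52 [207. 203.] 1929 [499.  -4.  42.] [453. -43.   5.] [626.  83.  66.]
plug 0.5 [204. 189.] 159 [510.  39.  62.] [485.  11.  55.] [532.  61.  65.]
housing 0.7 [207. 200.] 1926 [500.  -5.  42.] [453. -44.   6.] [628.  84.  66.]
tray 0.88 [276. 266.] 3218 [ 489. -261.    5.] [ 410. -329.    1.] [ 574. -193.   19.]
pot 0.86 [213. 144.] 2480 [696. 212.  67.] [621. 137.   5.] [795. 327. 110.]
bowl 0.64 [274. 171.] 948 [760.  -9.  34.] [683. -83.   4.] [802.  37.  56.]
bowl 0.59 [277. 266.] 3182 [ 489. -261.    5.] [ 410. -329.    1.] [ 573. -193.   19.]
shaker 0.87 [306. 204.] 399 [ 684. -196.   38.] [ 675. -207.   -1.] [ 751. -149.   77.]
lids 0.75 [358. 242.] 1611 [ 663. -376.   30.] [ 606. -422.    2.] [ 730. -318.   37.]
lids 0.5 [145. 160.] 273 [470. 264.  82.] [444. 257.  46.] [497. 295.  98.]
jar 0.89 [379. 2
[... 1136 characters left out ...]
ds 0.77 [352. 172.] 1295 [ 670. -363.   29.] [ 605. -416.   12.] [ 724. -309.   36.]
jar 0.73 [403. 208.] 955 [ 557. -476.  117.] [ 524. -522.   13.] [ 592. -456.  123.]
{'time': np.float64(1.2), 'joints': array([ 1.079,  0.308,  1.634,  0.   ,  1.2  , -0.07 ]), 'qvel': array([-0.   ,  0.001,  0.   , -0.001, -0.001,  0.001]), 'joint_efforts': array([-1.0000e-03, -4.1530e+01, -2.7708e+01, -0.0000e+00,  1.0000e-03,
        0.0000e+00]), 'tcp_pos': array([255.904, 570.223, 231.284]), 'tcp_rot': array([-0.658, -3.072, -0.   ]), 'ft_force': array([-0.444, -0.449,  0.86 ]), 'wrist_torque': array([ 0.024,  0.013, -0.023]), 'grip_force': np.float64(0.0), 'width': np.float64(1.0)} -18.700000000000003
```

Run:
```python
from h import *
im=cv2.imread("pics/top0.png"); cv2.imwrite("pics/top0c.png",cv2.resize(im[130:330,60:360],None,fx=2.6,fy=2.6,interpolation=cv2.INTER_CUBIC))
for c in("top","side"):
    W=np.load(c+"0.npy")
    def sel(x0,x1,y0,y1,z0,z1):
        return (W[...,0]>x0)&(W[...,0]<x1)&(W[...,1]>y0)&(W[...,1]<y1)&(W[...,2]>z0)&(W[...,2]<z1)
    for n,b in dict(knobtop=(425,515,225,315,88,104),standtop=(420,520,215,325,40,52),housing=(440,570,-40,120,60,70),tray=(390,590,-350,-170,13,24),shaft=(425,515,225,315,65,104)).items():
        m=sel(*b);P=W[m]
        r=cv2.minAreaRect(P[:,:2].astype(np.float32))
        print(c,n,m.sum(),P.mean(0).round(1),np.round(r[0],1),np.round(r[1],1),round(r[2],1))
```

```text
top knobtop 184 [468.  273.9  95.1] [468.4 275.2] [23.8 54.6] 87.8
top standtop 470 [468.4 267.9  44.8] [468.6 275.4] [73.9 76.2] 0.9
top housing 1107 [502.5  39.7  63.3] [503.3  39.9] [ 99.9 100.2] 6.3
top tray 279 [ 486.5 -257.1   16.9] [ 488.7 -256.2] [160.  130.5] 6.4
top shaft 229 [468.1 271.9  92.2] [468.4 274.8] [24.5 54.8] 87.5
side knobtop 104 [469.9 267.5  95. ] [470.9 271.3] [26.8 54.1] 84.2
side standtop 302 [467.6 263.2  45.7] [472.4 270.6] [77.5 78.1] 1.1
side housing 791 [504.7  33.3  63.7] [506.8  36.5] [104.8 105. ] 5.2
side tray 490 [ 485.5 -264.3   16.8] [ 492.6 -259.6] [163.1 131.7] 6.5
side shaft 207 [468.7 265.1  87.1] [470.8 271.2] [27.  54.4] 85.2
```

View pics/top0c.png

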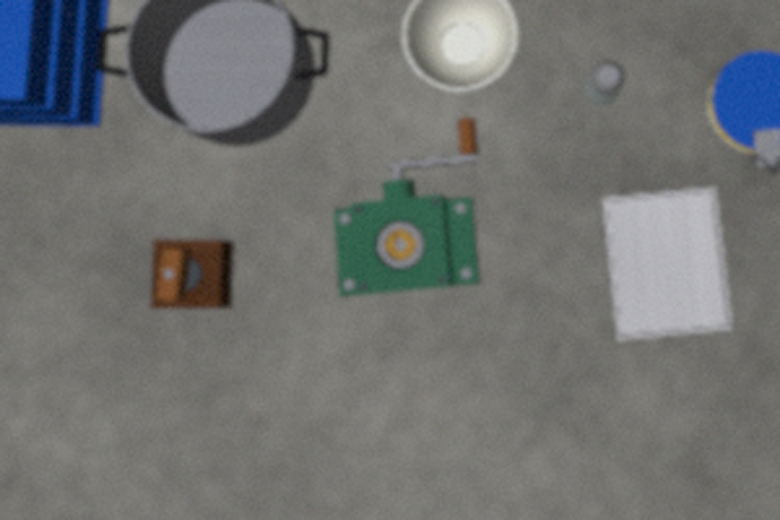

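>>> jog_arm --increments '[[[0.177,-0.246,-0.05],[0,0,0.061]],[[0.177,-0.246,-0.05],[0,0,0.061]],[[0.177,-0.246,-0.05],[0,0,0.061]],[[0.177,-0.246,-0.05],[0,0,0.061]],[[0.177,-0.246,-0.05],[0,0,0.061]],[[0.177,-0.246,-0.05],[0,0,0.061]],[[0.177,-0.246,-0.05],[0,0,0.061]],[[0.177,-0.246,-0.05],[0,0,0.061]]]' --grip 0.2

```text
time: 2.0
tcp_pos: [469.3, 273.5, 171.3]
tcp_rot: [0.057, 3.14, 0.001]
ft_force: [0.1, 0.3, -0.2]
width: 0.601
grip_force: 0.0
```

Run:
```python
from h import *
from scipy.spatial.transform import Rotation as R
s=env.read_state();M=R.from_rotvec(s["tcp_rot"]).as_matrix()
print(s["time"],s["tcp_pos"].round(1),"tooly ang",np.degrees(np.arctan2(M[1,1],M[0,1])).round(2),M[:,2].round(4),s["width"],s["joints"].round(3))
# plug closeup from averaged top frames
ims=[imaging.grab_frame("top") for _ in range(6)]
a=np.mean([f["img"].astype(float) for f in ims],0)
c=a[212:246,196:230]; c=(c-c.min((0,1)))/(c.max((0,1))-c.min((0,1)))*255
cv2.imwrite("pics/plug.png",cv2.resize(c.astype(np.uint8),None,fx=16,fy=16,interpolation=cv2.INTER_CUBIC))
f=ims[0]; p=f["camera_matrix"]@(f["R"]@np.array([503.3,39.9,62])+f["t"]); print(p[:2]/p[2])
```

```text
2.0 [469.3 273.5 171.3] tooly ang 87.91 [ 8.e-04  4.e-04 -1.e+00] 0.6009053866456157 [ 0.447  0.218  1.879  0.     1.043 -1.087]
[213.01503618 223.81918261]
```

View pics/plug.png

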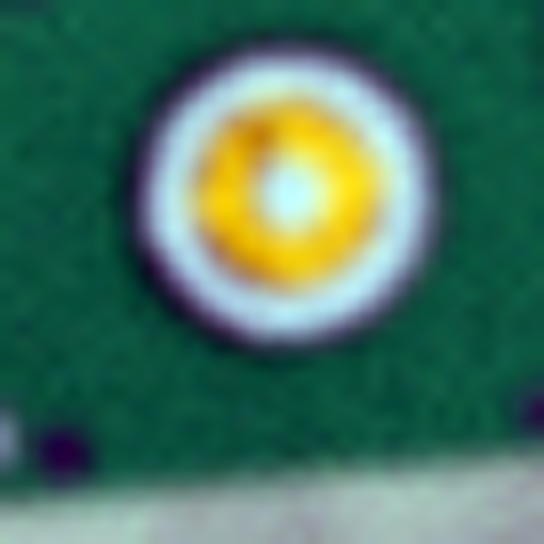

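>>> jog_arm --increments '[[[-0.003,0.006,-0.2],[0,0,0]],[[-0.003,0.006,-0.2],[0,0,0]],[[0,0,-0.2],[0,0,0]],[[0,0,-0.12],[0,0,0]],[[0,0,0],[0,0,0]]]'

```text
time: 2.8
tcp_pos: [464.0, 277.1, 60.6]
tcp_rot: [-0.056, -3.135, 0.004]
ft_force: [-0.4, 1.0, 0.3]
width: 0.602
grip_force: 0.0
```

>>> jog_arm --increments '[[[0,0,0],[0,0,0]],[[0,0,0],[0,0,0]],[[0,0,0],[0,0,0]],[[0,0,0],[0,0,0]],[[0,0,0],[0,0,0]],[[0,0,0],[0,0,0]]]' --grip -1

```text
time: 3.4
tcp_pos: [468.3, 277.8, 64.9]
tcp_rot: [0.061, 3.139, 0.003]
ft_force: [-2.4, 1.1, 6.2]
width: 0.274
grip_force: 59.9
```

Run:
```python
from h import *
s=env.read_state();print(s["time"],s["tcp_pos"].round(1),s["ft_force"].round(1),s["wrist_torque"].round(3),s["width"].round(3),s["grip_force"])
fs=[imaging.grab_frame("top") for _ in range(6)]
a=np.mean([f["img"].astype(float) for f in fs],0);f=fs[0]
K=f["camera_matrix"]
def proj(p): q=K@(f["R"]@np.array(p,float)+f["t"]);return q[:2]/q[2]
red=a[...,2].copy()
# unwarp plane z=62 around housing centre
g=np.arange(-30,30.1,.5);X,Y=np.meshgrid(g,g,indexing="ij")
UV=np.array([[proj((503.3+x,39.9+y,62)) for y in g] for x in g]).astype(np.float32)
r=cv2.remap(red.astype(np.float32),UV[...,0],UV[...,1],cv2.INTER_CUBIC)
th=(np.percentile(r,10)+np.percentile(r,80))/2
m=r>th; n,l,st,ce=cv2.connectedComponentsWithStats(m.astype(np.uint8))
k=l[60,66] or l[60,78]; q=l==k
fill=cv2.convexHull(np.argwhere(q).astype(np.int32)); c,rad=cv2.minEnclosingCircle(fill.astype(np.float32)); M=cv2.moments(fill)
print("offset plug",(M["m10"]/M["m00"]*.5-30),(M["m01"]/M["m00"]*.5-30),"rad",np.sqrt(M["m00"]/np.pi)*.5)
```

```text
Traceback (most recent call last):
AttributeError: 'float' object has no attribute 'round'
```

```bash
cat > plug.py <<'E'
from h import *
s=env.read_state();print(s["time"],s["tcp_pos"].round(1),s["tcp_rot"].round(3),s["ft_force"].round(1),s["wrist_torque"].round(3),s["width"],s["grip_force"])
fs=[imaging.grab_frame("top") for _ in range(6)]
a=np.mean([f["img"].astype(float) for f in fs],0);f=fs[0]
K=f["camera_matrix"]
def proj(p): q=K@(f["R"]@np.array(p,float)+f["t"]);return q[:2]/q[2]
red=a[...,2].copy()
g=np.arange(-30,30.1,.5)
UV=np.array([[proj((503.3+x,39.9+y,62)) for y in g] for x in g]).astype(np.float32)
r=cv2.remap(red.astype(np.float32),UV[...,0],UV[...,1],cv2.INTER_CUBIC)
th=(np.percentile(r,10)+np.percentile(r,80))/2
m=r>th; n,l,st,ce=cv2.connectedComponentsWithStats(m.astype(np.uint8))
k=l[60,66] or l[60,78]; q=l==k
fill=cv2.convexHull(np.argwhere(q).astype(np.int32)); M=cv2.moments(fill)
print("offset plug",(M["m10"]/M["m00"]*.5-30),(M["m01"]/M["m00"]*.5-30),"rad",np.sqrt(M["m00"]/np.pi)*.5)
s=env.read_state();print(s["time"],s["tcp_pos"].round(1),s["ft_force"].round(1))
E
python3 plug.py
```

```text
3.4 [468.3 277.8  64.9] [6.100e-02 3.139e+00 3.000e-03] [-2.4  1.1  6.2] [0.386 0.414 0.037] 0.274232298073719 59.88433063030243
offset plug 0.320411565969021 -1.5345531130709489 rad 24.58759954396859
3.7 [468.3 277.8  64.9] [-2.7  1.1  6.5]
```

>>> jog_arm --increments '[[[0,0,0.05],[0,0,0]],[[0,0,0.1],[0,0,0]],[[0,0,0.2],[0,0,0]],[[0,0,0.2],[0,0,0]],[[0,0,0.15],[0,0,0]],[[0,0,0],[0,0,0]],[[0,0,0],[0,0,0]],[[0,0,0],[0,0,0]]]'

```text
time: 4.5
tcp_pos: [466.0, 276.1, 166.7]
tcp_rot: [-0.061, -3.138, 0.002]
ft_force: [-0.2, -0.2, -2.1]
width: 0.27
grip_force: 59.2
```

Run:
```python
from h import *
from scipy.spatial.transform import Rotation as R
s=env.read_state();M=R.from_rotvec(s["tcp_rot"]).as_matrix()
print(s["time"],s["tcp_pos"].round(1),"tooly ang",np.degrees(np.arctan2(M[1,1],M[0,1])).round(2),M[:,2].round(4),s["ft_force"].round(1),s["wrist_torque"].round(2))
f=imaging.grab_frame("side");W=cloud(f);im=f["img"]
p=f["camera_matrix"]@(f["R"]@(s["tcp_pos"]+[0,0,-25])+f["t"]);p=p[:2]/p[2];print(p)
u,v=p.astype(int);c=im[v-45:v+45,u-45:u+45]
cv2.imwrite("pics/held.png",cv2.resize(c,None,fx=6,fy=6,interpolation=cv2.INTER_CUBIC))
```

```text
4.5 [466.  276.1 166.7] tooly ang 87.79 [-0.0029 -0.0014 -1.    ] [-0.2 -0.2 -2.1] [-0.    0.01  0.01]
[139.1795137  141.34323381]
```

View pics/held.png

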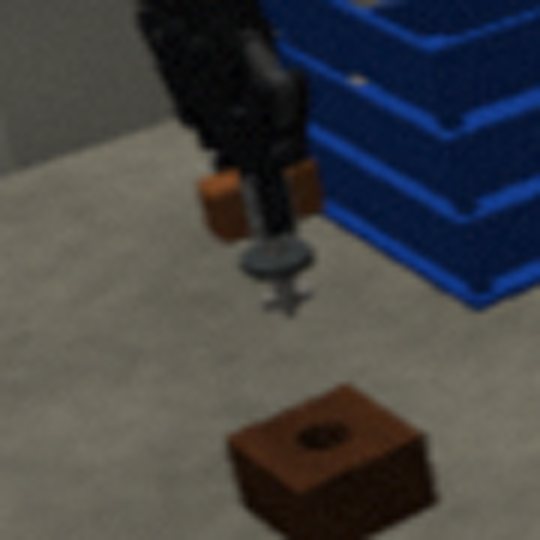

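Run:
```python
from h import *
s=env.read_state();print(s["tcp_pos"].round(1),s["ft_force"].round(1))
for c in("side","top"):
    f=imaging.grab_frame(c);W=cloud(f);t=s["tcp_pos"]
    pr=lambda p:(lambda q:(q[:2]/q[2]).round(1))(f["camera_matrix"]@(f["R"]@p+f["t"]))
    d=np.linalg.norm(W[...,:2]-t[:2],axis=-1)
    print(c,"tip exp",pr(t-[0,0,48.]),"collar exp",pr(t-[0,0,15.]))
    if c=="side": print("tip seen",139-45+290/6-.5,141-45+312/6-.5,"collar",139-45+277/6-.5,141-45+256/6-.5)
    m=(d<45)&(W[...,2]<t[2]-6)&(W[...,2]>t[2]-60); print(m.sum(),W[m].mean(0).round(1),W[m].min(0).round(1),W[m].max(0).round(1))
    k=(d<60)&(W[...,2]>t[2]+2)&(W[...,2]<t[2]+36)
    hsv=cv2.cvtColor(f["img"],cv2.COLOR_BGR2HSV); k&=(hsv[...,1]>110)&((hsv[...,0]<22))&(hsv[...,2]>60)
    P=W[k];print("wood",k.sum());
    if len(P): print(P.min(0).round(1),P.max(0).round(1))
```

```text
[466.  276.  166.4] [-0.3 -0.2 -1.1]
side tip exp [140.8 148.2] collar exp [138.5 138.5]
tip seen 141.83333333333334 147.5 collar 139.66666666666666 138.16666666666666
99 [467.5 269.1 145.5] [451.8 254.9 119.3] [487.  288.7 158.5]
wood 23
[442.  261.1 195.1] [459.5 284.5 199.9]
top tip exp [120.8 235.9] collar exp [115.9 235.9]
12 [475.9 268.4 151.8] [450.4 264.4 147.4] [481.  275.5 155.3]
wood 63
[441.5 264.6 189.7] [492.4 284.8 201.2]
```

>>> jog_arm --increments '[[[0.031,-0.196,0],[0,0,-0.178]],[[0.031,-0.196,0],[0,0,-0.178]],[[0.031,-0.196,0],[0,0,-0.178]],[[0.031,-0.196,0],[0,0,-0.178]],[[0.031,-0.196,0],[0,0,-0.178]],[[0.031,-0.196,0],[0,0,-0.178]],[[0.031,-0.196,0],[0,0,-0.178]],[[0.031,-0.196,0],[0,0,-0.178]]]'

```text
time: 5.45
tcp_pos: [504.0, 40.4, 167.3]
tcp_rot: [-1.724, -2.624, 0.002]
ft_force: [0.1, 1.1, -1.9]
width: 0.268
grip_force: 59.3
```

>>> jog_arm --increments '[[[0,0,-0.07],[0,0,-0.178]],[[0,0,-0.07],[0,0,-0.178]],[[0,0,-0.07],[0,0,-0.178]],[[0,0,0],[0,0,0]],[[0,0,0],[0,0,0]],[[0,0,0],[0,0,0]],[[0,0,0],[0,0,0]]]'

```text
time: 6.15
tcp_pos: [505.1, 41.7, 137.4]
tcp_rot: [2.225, 2.216, 0.001]
ft_force: [0.5, 0.8, -1.7]
width: 0.272
grip_force: 59.3
```

```bash
cat > st.py <<'E'
from h import *
from scipy.spatial.transform import Rotation as R
s=env.read_state();M=R.from_rotvec(s["tcp_rot"]).as_matrix()
print(s["time"],s["tcp_pos"].round(1),"lug ang",(np.degrees(np.arctan2(M[1,1],M[0,1]))+90).round(2),M[:,2].round(4),s["ft_force"].round(1),s["wrist_torque"].round(3),s["joints"][5].round(3))
E
python3 st.py
python3 - <<'E'
from h import *
s=env.read_state()
f=imaging.grab_frame("side");t=s["tcp_pos"]
pr=lambda p:(lambda q:(q[:2]/q[2]).round(1))(f["camera_matrix"]@(f["R"]@np.array(p)+f["t"]))
print("tip exp",pr(t-[0,0,48.]),"collar",pr(t-[0,0,15.]),"mouth",pr([503.5,38.8,62]))
u,v=pr(t-[0,0,40.]).astype(int)
np.save("uv.npy",[u,v]);print(u,v)
cv2.imwrite("pics/held2.png",cv2.resize(f["img"][v-35:v+35,u-40:u+40],None,fx=8,fy=8,interpolation=cv2.INTER_CUBIC))
E
```

```text
6.15 [505.1  41.7 137.4] lug ang 89.76 [ 0.0012 -0.     -1.    ] [ 0.5  0.8 -1.7] [-0.001  0.005  0.02 ] 0.001
tip exp [198.6 181.7] collar [197.1 171.7] mouth [199.9 190.4]
198 179
```

View pics/held2.png

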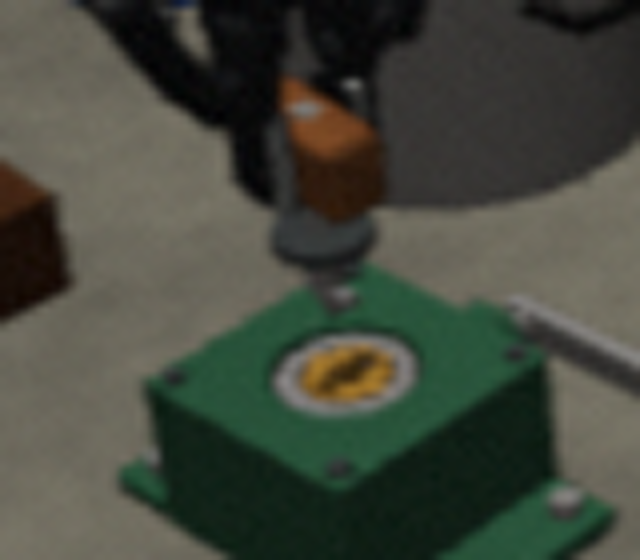

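Run:
```python
from h import *
fs=[imaging.grab_frame("side") for _ in range(6)];f=fs[0]
a=np.mean([x["img"].astype(float) for x in fs],0)
pr=lambda p:(lambda q:(q[:2]/q[2]))(f["camera_matrix"]@(f["R"]@np.array(p)+f["t"]))
g=np.arange(-30,30.1,.25)
UV=np.array([[pr((503.5+x,38.8+y,62)) for y in g] for x in g]).astype(np.float32)
r=cv2.remap(a.astype(np.float32),UV[...,0],UV[...,1],cv2.INTER_CUBIC) # rows=x, cols=y
red=r[...,2]; 
m=(red>110)&(np.hypot(*np.meshgrid(g,g,indexing="ij"))<29)
hull=cv2.convexHull(np.argwhere(m).astype(np.int32));M=cv2.moments(hull);c=np.array([M["m10"],M["m01"]])/M["m00"]*.25-30
print("plug ctr",c+[503.5,38.8],"rad",np.sqrt(M["m00"]/np.pi)*.25)
X,Y=np.meshgrid(g-c[0],g-c[1],indexing="ij")
w=np.clip(np.percentile(red[np.hypot(X,Y)<18],60)-red,0,None)*(np.hypot(X,Y)<15)
cx,cy=(w*X).sum()/w.sum(),(w*Y).sum()/w.sum()
C=np.cov(np.stack([X.ravel(),Y.ravel()]),aweights=w.ravel());ev,V=np.linalg.eigh(C)
print("dark centre off",cx,cy,"angle",np.degrees(np.arctan2(V[1,1],V[0,1]))%180,np.sqrt(ev))
v=cv2.rotate(np.clip(r,0,255).astype(np.uint8),cv2.ROTATE_180) # up=+x,left=+y
cv2.imwrite("pics/rect.png",cv2.resize(v,None,fx=2,fy=2))
# tip: print tips px
print(pr([503.5,38.8,62]))
```

```text
plug ctr [505.5296599   37.17217186] rad 22.394133733693792
dark centre off 1.3061107166497485 0.5060732848771666 angle 10.053606850958175 [3.09188795 7.01222598]
[199.85063284 190.36031751]
```

View pics/rect.png

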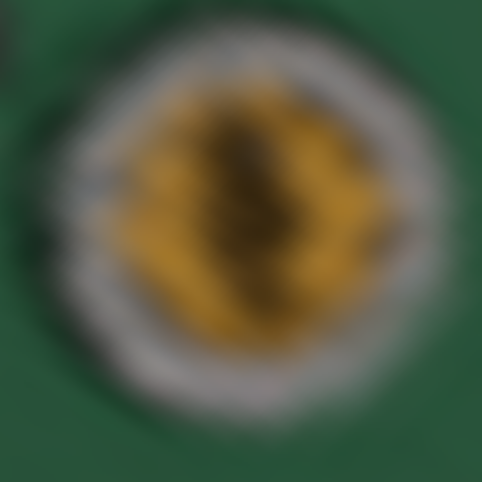

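>>> jog_arm --increments '[[[-0.003,-0.01,-0.01],[0,0,-0.189]],[[-0.002,-0.01,-0.01],[0,0,-0.189]],[[0,0,-0.01],[0,0,-0.189]],[[0,0,-0.02],[0,0,-0.189]],[[0,0,-0.02],[0,0,-0.189]],[[0,0,-0.02],[0,0,-0.189]],[[0,0,-0.02],[0,0,-0.189]],[[0,0,-0.02],[0,0,-0.189]]]'

```text
time: 7.3
tcp_pos: [503.9, 38.6, 117.2]
tcp_rot: [3.087, 0.581, 0.0]
ft_force: [0.2, 0.7, -1.3]
width: 0.278
grip_force: 59.3
```

>>> jog_arm --increments '[[[0,0,0],[0,0,0]],[[0,0,0],[0,0,0]],[[0,0,0],[0,0,0]]]'

```text
time: 7.6
tcp_pos: [504.1, 38.6, 117.5]
tcp_rot: [3.085, 0.593, 0.001]
ft_force: [1.2, 0.7, -0.8]
width: 0.271
grip_force: 59.3
```

```bash
python3 st.py
python3 - <<'E'
from h import *
s=env.read_state()
f=imaging.grab_frame("side");t=s["tcp_pos"]
pr=lambda p:(lambda q:(q[:2]/q[2]).round(1))(f["camera_matrix"]@(f["R"]@np.array(p)+f["t"]))
print("tip exp",pr(t-[0,0,48.]),"mouth",pr([503.5,38.8,62]))
cv2.imwrite("pics/held3.png",cv2.resize(f["img"][144:214,158:238],None,fx=8,fy=8,interpolation=cv2.INTER_CUBIC))
E
```

```text
7.6 [504.1  38.6 117.5] lug ang 21.76 [ 4.e-04 -0.e+00 -1.e+00] [ 1.2  0.7 -0.8] [-0.009  0.012  0.015] 1.181
tip exp [199.7 188.1] mouth [199.9 190.4]
```

View pics/held3.png

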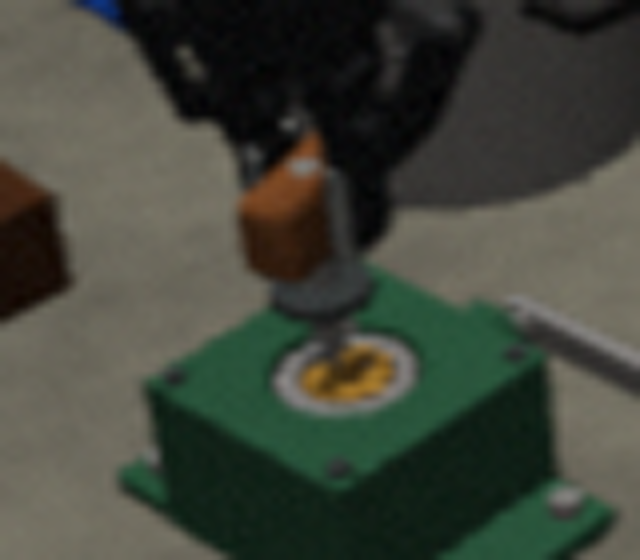

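>>> jog_arm --increments '[[[0.007,0,-0.02],[0,0,0]],[[0,0,-0.02],[0,0,0]],[[0,0,-0.02],[0,0,0]],[[0,0,-0.02],[0,0,0]],[[0,0,0],[0,0,0]],[[0,0,0],[0,0,0]]]'

```text
time: 8.25
tcp_pos: [504.9, 38.3, 105.1]
tcp_rot: [3.085, 0.59, -0.0]
ft_force: [-0.7, -1.8, -2.3]
width: 0.272
grip_force: 59.5
```

```bash
python3 st.py
```

```text
8.25 [504.9  38.3 105.1] lug ang 21.66 [-2.e-04 -5.e-04 -1.e+00] [-0.7 -1.8 -2.3] [-0.293 -0.058  0.012] 1.183
```

>>> jog_arm --increments '[[[-0.001,-0.005,-0.008],[0,0,0]],[[0,0,-0.008],[0,0,0]],[[0,0,-0.007],[0,0,0]],[[0,0,0],[0,0,0]],[[0,0,0],[0,0,0]]]'

```text
time: 8.75
tcp_pos: [505.3, 38.0, 103.4]
tcp_rot: [-3.086, -0.59, -0.001]
ft_force: [-1.9, -0.1, 7.6]
width: 0.27
grip_force: 60.9
```

```bash
python3 st.py
```

```text
8.75 [505.3  38.  103.4] lug ang 21.64 [ 7.e-04  3.e-04 -1.e+00] [-1.9 -0.1  7.6] [-0.072  0.564  0.024] 1.182
```

>>> jog_arm --increments '[[[-0.005,0,0],[0,0,-0.04]],[[0,0,0],[0,0,-0.04]],[[0,0,0],[0,0,0]],[[0,0,0],[0,0,0]]]'

```text
time: 9.15
tcp_pos: [505.4, 37.8, 103.5]
tcp_rot: [3.102, 0.493, 0.004]
ft_force: [-1.2, -0.6, 6.8]
width: 0.271
grip_force: 60.5
```

```bash
python3 st.py
```

```text
9.15 [505.4  37.8 103.5] lug ang 18.06 [ 2.6e-03 -3.0e-04 -1.0e+00] [-1.2 -0.6  6.8] [-0.186  0.306  0.073] 1.245
```

>>> jog_arm --increments '[[[0,0,0],[0,0,-0.04]],[[0,0,0],[0,0,-0.04]],[[0,0,0],[0,0,0]],[[0,0,0],[0,0,0]]]'

```text
time: 9.55
tcp_pos: [505.6, 37.7, 103.5]
tcp_rot: [3.116, 0.395, 0.005]
ft_force: [-0.1, -1.6, 5.1]
width: 0.275
grip_force: 60.4
```

```bash
python3 st.py
```

```text
9.55 [505.6  37.7 103.5] lug ang 14.46 [ 3.1e-03 -4.0e-04 -1.0e+00] [-0.1 -1.6  5.1] [-0.265  0.121  0.001] 1.307
```

>>> jog_arm --increments '[[[0,-0.003,-0.006],[0,0,-0.03]],[[0,0,0],[0,0,-0.03]],[[0,0,0],[0,0,0]],[[0,0,0],[0,0,0]]]'

```text
time: 9.95
tcp_pos: [505.9, 37.3, 103.3]
tcp_rot: [3.124, 0.322, 0.005]
ft_force: [-1.4, -0.8, 8.7]
width: 0.273
grip_force: 61.0
```

```bash
python3 st.py
```

```text
9.95 [505.9  37.3 103.3] lug ang 11.76 [ 3.4e-03 -2.0e-04 -1.0e+00] [-1.4 -0.8  8.7] [-0.171  0.378  0.078] 1.354
```

>>> jog_arm --increments '[[[0,0,0],[0,0,-0.04]],[[0,0,0],[0,0,-0.04]],[[0,0,0],[0,0,0]],[[0,0,0],[0,0,0]]]'

```text
time: 10.35
tcp_pos: [506.1, 37.3, 103.2]
tcp_rot: [3.133, 0.223, 0.006]
ft_force: [-0.7, -1.4, 8.6]
width: 0.274
grip_force: 60.8
```

```bash
python3 st.py
```

```text
10.35 [506.1  37.3 103.2] lug ang 8.16 [ 4.e-03 -3.e-04 -1.e+00] [-0.7 -1.4  8.6] [-0.26   0.273  0.044] 1.416
```

```bash
python3 - <<'E'
from h import *
d=np.load("f0.npz");K=d["sidecamera_matrix"];R=d["sideR"];t=d["sidet"]
def bp(px,py,z=62):
    u,v=158+px/8-.5,144+py/8-.5
    r=R.T@np.linalg.solve(K,[u,v,1]);c=-R.T@t
    return (c+r*(z-c[2])/r[2])[:2].round(1)
for p in [(325,390),(375,358),(350,372),(346,374),(273,374),(419,374),(346,332),(346,417)]: print(p,bp(*p))
E
python3 st.py
```

```text
(325, 390) [494.8  35. ]
(375, 358) [518.6  37.8]
(350, 372) [507.3  37.4]
(346, 374) [505.6  37.4]
(273, 374) [487.5  55.8]
(419, 374) [523.6  19.1]
(346, 332) [520.9  58. ]
(346, 417) [490.5  17.1]
10.35 [506.1  37.3 103.2] lug ang 8.16 [ 4.e-03 -3.e-04 -1.e+00] [-0.7 -1.4  8.6] [-0.26   0.273  0.044] 1.416
```

>>> jog_arm --increments '[[[0,0,0],[0,0,-0.04]],[[0,0,0],[0,0,-0.04]],[[0,0,0],[0,0,0]],[[0,0,0],[0,0,0]]]'

```text
time: 10.75
tcp_pos: [506.3, 37.2, 103.2]
tcp_rot: [3.138, 0.125, 0.007]
ft_force: [-0.5, -2.0, 8.1]
width: 0.27
grip_force: 60.7
```

```bash
python3 st.py
```

```text
10.75 [506.3  37.2 103.2] lug ang 4.56 [ 4.5e-03 -5.0e-04 -1.0e+00] [-0.5 -2.   8.1] [-0.248  0.123  0.064] 1.479
```

>>> jog_arm --increments '[[[-0.003,-0.008,0],[0,0,0.03]],[[0,0,0],[0,0,0.03]],[[0,0,0],[0,0,0]],[[0,0,0],[0,0,0]]]'

```text
time: 11.15
tcp_pos: [506.1, 37.2, 103.2]
tcp_rot: [-3.134, -0.197, -0.008]
ft_force: [1.0, 1.9, 7.4]
width: 0.273
grip_force: 60.7
```

```bash
python3 st.py
```

```text
11.15 [506.1  37.2 103.2] lug ang 7.18 [ 0.0053  0.002  -1.    ] [1.  1.9 7.4] [ 0.435  0.104 -0.002] 1.43
```

>>> jog_arm --increments '[[[0,0.003,0],[0,0,0.04]],[[0,0,0],[0,0,0.04]],[[0,0,0],[0,0,0]],[[0,0,0],[0,0,0]]]'

```text
time: 11.55
tcp_pos: [506.2, 37.6, 103.2]
tcp_rot: [-3.126, -0.295, -0.009]
ft_force: [-0.1, 2.1, 6.9]
width: 0.277
grip_force: 60.6
```

```bash
python3 st.py
```

```text
11.55 [506.2  37.6 103.2] lug ang 10.79 [ 0.0054  0.0018 -1.    ] [-0.1  2.1  6.9] [ 0.353 -0.002 -0.056] 1.368
```

>>> jog_arm --increments '[[[0,0,0],[0,0,0.04]],[[0,0,0],[0,0,0.04]],[[0,0,0],[0,0,0]],[[0,0,0],[0,0,0]]]'

```text
time: 11.95
tcp_pos: [506.2, 37.7, 103.2]
tcp_rot: [-3.116, -0.393, -0.009]
ft_force: [1.2, 3.1, 6.6]
width: 0.275
grip_force: 60.6
```

```bash
python3 st.py
python3 - <<'E'
from h import *
f=imaging.grab_frame("side")
cv2.imwrite("pics/held4.png",cv2.resize(f["img"][144:214,158:238],None,fx=8,fy=8,interpolation=cv2.INTER_CUBIC))
E
```

```text
11.95 [506.2  37.7 103.2] lug ang 14.38 [ 0.0055  0.002  -1.    ] [1.2 3.1 6.6] [ 0.451  0.007 -0.037] 1.305
```

View pics/held4.png

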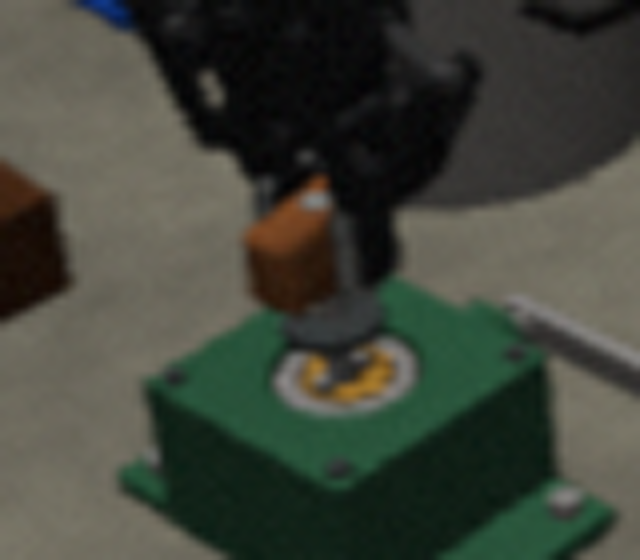

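>>> jog_arm --increments '[[[0.003,0.005,-0.006],[0,0,0]],[[0,0,0],[0,0,-0.02]],[[0,0,0],[0,0,-0.02]],[[0,0,0],[0,0,0]]]'

```text
time: 12.4
tcp_pos: [506.9, 37.6, 101.1]
tcp_rot: [3.122, 0.344, 0.01]
ft_force: [5.7, 0.3, 0.1]
width: 0.272
grip_force: 59.5
```

```bash
python3 st.py
```

```text
12.4 [506.9  37.6 101.1] lug ang 12.57 [ 6.7e-03  4.0e-04 -1.0e+00] [5.7 0.3 0.1] [ 0.121 -1.075  0.054] 1.339
```

>>> jog_arm --increments '[[[0,0,0],[0,0,-0.02]],[[0,0,0],[0,0,-0.02]],[[0,0,0],[0,0,0]],[[0,0,0],[0,0,0]]]'

```text
time: 12.8
tcp_pos: [507.0, 37.4, 101.1]
tcp_rot: [3.127, 0.295, 0.011]
ft_force: [4.6, 0.2, 0.1]
width: 0.271
grip_force: 59.6
```

```bash
python3 st.py
```

```text
12.8 [507.   37.4 101.1] lug ang 10.79 [ 6.7e-03  1.0e-04 -1.0e+00] [4.6 0.2 0.1] [ 0.037 -1.155 -0.018] 1.37
```

>>> jog_arm --increments '[[[0.01,0,0],[0,0,0]],[[0,0,-0.01],[0,0,0]],[[0,0,-0.01],[0,0,0]],[[0,0,-0.01],[0,0,0]],[[0,0,0],[0,0,0]]]'

```text
time: 13.3
tcp_pos: [507.0, 37.6, 95.8]
tcp_rot: [-3.127, -0.296, -0.005]
ft_force: [5.8, 0.8, -0.2]
width: 0.272
grip_force: 59.6
```

```bash
python3 st.py
```

```text
13.3 [507.   37.6  95.8] lug ang 10.81 [ 3.4e-03  5.0e-04 -1.0e+00] [ 5.8  0.8 -0.2] [ 2.340e-01 -1.161e+00 -1.000e-03] 1.37
```

>>> jog_arm --increments '[[[0.01,-0.001,0],[0,0,0]],[[0,0,-0.01],[0,0,0]],[[0,0,-0.01],[0,0,0]],[[0,0,-0.005],[0,0,0]],[[0,0,0],[0,0,0]]]'

```text
time: 13.8
tcp_pos: [507.2, 37.5, 92.2]
tcp_rot: [-3.127, -0.296, -0.0]
ft_force: [3.1, 2.6, 4.8]
width: 0.27
grip_force: 60.2
```

```bash
python3 st.py
```

```text
13.8 [507.2  37.5  92.2] lug ang 10.83 [ 2.e-04  5.e-04 -1.e+00] [3.1 2.6 4.8] [ 0.447 -0.57  -0.016] 1.369
```

>>> jog_arm --increments '[[[0.005,0.005,0.004],[0,0,-0.06]],[[0,0,-0.001],[0,0,-0.08]],[[0,0,-0.001],[0,0,-0.08]],[[0,0,-0.001],[0,0,-0.08]],[[0,0,0],[0,0,0]]]'

```text
time: 14.3
tcp_pos: [507.5, 37.2, 91.8]
tcp_rot: [3.139, -0.071, -0.001]
ft_force: [2.7, -2.4, 3.1]
width: 0.27
grip_force: 59.9
```

```bash
python3 st.py
```

```text
14.3 [507.5  37.2  91.8] lug ang -2.61 [-7.0e-04 -1.6e-03 -1.0e+00] [ 2.7 -2.4  3.1] [-0.351 -0.63  -0.013] 1.606
```

>>> jog_arm --increments '[[[0.004,-0.004,0],[0,0,-0.08]],[[0,0,-0.001],[0,0,-0.08]],[[0,0,-0.001],[0,0,-0.08]],[[0,0,-0.001],[0,0,-0.08]],[[0,0,-0.001],[0,0,-0.08]],[[0,0,0],[0,0,0]]]'

```text
time: 14.9
tcp_pos: [507.5, 36.5, 91.2]
tcp_rot: [3.089, -0.56, -0.003]
ft_force: [1.5, -3.4, 4.4]
width: 0.272
grip_force: 60.2
```

```bash
python3 st.py
```

```text
14.9 [507.5  36.5  91.2] lug ang -20.54 [-0.002  -0.0017 -1.    ] [ 1.5 -3.4  4.4] [-0.636 -0.263 -0.018] 1.918
```

>>> jog_arm --increments '[[[0.002,-0.006,0],[0,0,-0.08]],[[0,0,-0.001],[0,0,-0.08]],[[0,0,-0.001],[0,0,-0.08]],[[0,0,-0.001],[0,0,-0.08]],[[0,0,-0.001],[0,0,-0.08]],[[0,0,0],[0,0,0]]]'

```text
time: 15.5
tcp_pos: [507.3, 36.0, 90.6]
tcp_rot: [2.964, -1.036, -0.004]
ft_force: [0.6, -2.5, 5.1]
width: 0.268
grip_force: 60.3
```

```bash
python3 st.py
```

```text
15.5 [507.3  36.   90.6] lug ang -38.54 [-0.0032 -0.001  -1.    ] [ 0.6 -2.5  5.1] [-0.492 -0.19   0.034] 2.23
```

>>> jog_arm --increments '[[[0,-0.004,0],[0,0,-0.06]],[[0,0,-0.001],[0,0,-0.06]],[[0,0,-0.001],[0,0,-0.06]],[[0,0,0],[0,0,0]]]'

```text
time: 15.9
tcp_pos: [507.1, 35.6, 90.3]
tcp_rot: [2.883, -1.243, -0.005]
ft_force: [-0.2, -2.3, 5.8]
width: 0.274
grip_force: 60.3
```

```bash
python3 st.py
```

```text
15.9 [507.1  35.6  90.3] lug ang -46.64 [-3.7e-03 -6.0e-04 -1.0e+00] [-0.2 -2.3  5.8] [-0.281  0.046 -0.015] 2.37
```

>>> jog_arm --increments '[[[-0.001,-0.004,0],[0,0,-0.05]],[[0,0,-0.001],[0,0,-0.05]],[[0,0,0],[0,0,0]]]'

```text
time: 16.2
tcp_pos: [506.9, 35.2, 90.1]
tcp_rot: [2.832, -1.355, -0.005]
ft_force: [0.5, -2.2, 6.2]
width: 0.27
grip_force: 60.4
```

```bash
python3 st.py
```

```text
16.2 [506.9  35.2  90.1] lug ang -51.15 [-3.9e-03 -2.0e-04 -1.0e+00] [ 0.5 -2.2  6.2] [-0.21   0.041  0.028] 2.447
```

>>> jog_arm --increments '[[[0,-0.002,0],[0,0,-0.05]],[[0,0,0],[0,0,-0.04]],[[0,0,0],[0,0,0]]]'

```text
time: 16.5
tcp_pos: [506.7, 35.0, 90.0]
tcp_rot: [2.783, -1.454, -0.006]
ft_force: [0.9, -1.2, 5.3]
width: 0.271
grip_force: 60.4
```

```bash
python3 st.py
```

```text
16.5 [506.7  35.   90. ] lug ang -55.19 [-0.0041 -0.     -1.    ] [ 0.9 -1.2  5.3] [-0.202  0.061  0.019] 2.517
```

>>> jog_arm --increments '[[[0,-0.002,0],[0,0,-0.03]],[[0,0,0],[0,0,-0.03]],[[0,0,0],[0,0,0]]]'

```text
time: 16.8
tcp_pos: [507.0, 34.9, 89.9]
tcp_rot: [2.747, -1.521, -0.005]
ft_force: [-0.9, -0.2, 4.1]
width: 0.272
grip_force: 60.1
```

```bash
python3 st.py
```

```text
16.8 [507.   34.9  89.9] lug ang -57.95 [-3.4e-03  4.0e-04 -1.0e+00] [-0.9 -0.2  4.1] [ 0.025  0.198 -0.005] 2.565
```

>>> jog_arm --increments '[[[0,0,0],[0,0,-0.03]],[[0,0,0],[0,0,-0.03]],[[0,0,0],[0,0,0]]]'

```text
time: 17.1
tcp_pos: [507.4, 34.9, 89.7]
tcp_rot: [2.71, -1.588, -0.003]
ft_force: [-1.7, 0.4, 2.4]
width: 0.27
grip_force: 60.0
```

```bash
python3 st.py
```

```text
17.1 [507.4  34.9  89.7] lug ang -60.74 [-2.4e-03  4.0e-04 -1.0e+00] [-1.7  0.4  2.4] [0.13  0.284 0.049] 2.613
```

>>> jog_arm --increments '[[[-0.002,0,-0.001],[0,0,-0.03]],[[0,0,0],[0,0,-0.02]],[[0,0,0],[0,0,0]]]'

```text
time: 17.4
tcp_pos: [507.5, 34.8, 89.7]
tcp_rot: [2.678, -1.641, -0.002]
ft_force: [-2.5, 1.6, 1.6]
width: 0.271
grip_force: 60.0
```

```bash
python3 st.py
```

```text
17.4 [507.5  34.8  89.7] lug ang -62.98 [-1.6e-03  2.0e-04 -1.0e+00] [-2.5  1.6  1.6] [0.19  0.286 0.107] 2.653
```

>>> jog_arm --increments '[[[-0.002,0,-0.001],[0,0,-0.03]],[[0,0,0],[0,0,-0.02]],[[0,0,0],[0,0,0]]]'

```text
time: 17.7
tcp_pos: [507.4, 34.8, 89.7]
tcp_rot: [2.646, -1.693, -0.001]
ft_force: [-1.0, 1.4, 0.7]
width: 0.269
grip_force: 59.8
```

```bash
python3 st.py
```

```text
17.7 [507.4  34.8  89.7] lug ang -65.22 [-1.1e-03  1.0e-04 -1.0e+00] [-1.   1.4  0.7] [0.219 0.424 0.143] 2.692
```

>>> jog_arm --increments '[[[-0.002,0.003,0.005],[0,0,0.02]],[[0,0,0.01],[0,0,0]],[[0,0,0.01],[0,0,0]],[[0,0,0.01],[0,0,0]],[[0,0,0],[0,0,0]]]'

```text
time: 18.2
tcp_pos: [506.5, 35.0, 94.3]
tcp_rot: [2.659, -1.671, -0.003]
ft_force: [-0.1, -1.5, -11.0]
width: 0.269
grip_force: 59.2
```

```bash
python3 st.py
```

```text
18.2 [506.5  35.   94.3] lug ang -64.32 [-2.2e-03 -1.0e-04 -1.0e+00] [ -0.1  -1.5 -11. ] [-0.155 -0.066  0.018] 2.677
```

>>> jog_arm --increments '[[[0,-0.002,0.015],[0,0,0]],[[0,0,0.015],[0,0,0]],[[0,0,0.015],[0,0,0]],[[0,0,0.015],[0,0,0]],[[0,0,0.015],[0,0,0]],[[0,0,0.015],[0,0,0]],[[0,0,0.015],[0,0,0]],[[0,0,0.015],[0,0,0]]]'

```text
time: 19.0
tcp_pos: [507.7, 34.9, 113.5]
tcp_rot: [-2.66, 1.672, -0.0]
ft_force: [-1.2, -0.1, -8.7]
width: 0.271
grip_force: 59.7
```

```bash
python3 st.py
```

```text
19.0 [507.7  34.9 113.5] lug ang -64.31 [ 1.e-04  0.e+00 -1.e+00] [-1.2 -0.1 -8.7] [-0.057  0.163 -0.036] 2.676
```

>>> jog_arm --increments '[[[0,0,0.02],[0,0,0]],[[0,0,0.02],[0,0,0]],[[0,0,0.02],[0,0,0]],[[0,0,0.02],[0,0,0]],[[0,0,0.05],[0,0,0]],[[0,0,0.1],[0,0,0]],[[0,0,0.1],[0,0,0]],[[0,0,0],[0,0,0]]]'

```text
time: 19.8
tcp_pos: [510.2, 34.7, 165.7]
tcp_rot: [-2.657, 1.67, -0.009]
ft_force: [1.8, -0.3, -5.0]
width: 0.273
grip_force: 60.1
```

```bash
python3 st.py
python3 - <<'E'
from h import *
f=imaging.grab_frame("side")
cv2.imwrite("pics/lift.png",cv2.resize(f["img"][115:225,140:270],None,fx=5,fy=5,interpolation=cv2.INTER_CUBIC))
E
```

```text
19.8 [510.2  34.7 165.7] lug ang -64.3 [ 6.6e-03 -3.0e-04 -1.0e+00] [ 1.8 -0.3 -5. ] [ 0.078 -0.111 -0.004] 2.676
```

View pics/lift.png

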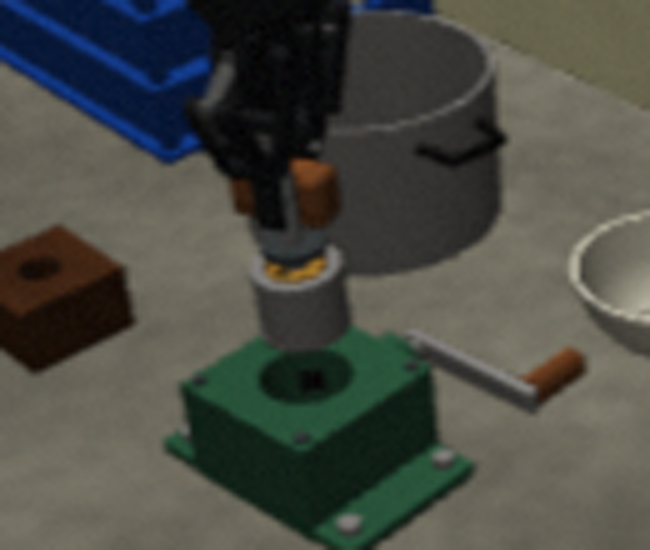

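>>> jog_arm --increments '[[[-0.012,-0.06,0],[0,0,0]],[[-0.012,-0.14,0],[0,0,0]],[[-0.012,-0.2,0],[0,0,0]],[[-0.012,-0.22,0],[0,0,0]],[[-0.012,-0.22,0],[0,0,0]],[[-0.012,-0.22,0],[0,0,0]],[[-0.012,-0.22,0],[0,0,0]],[[-0.012,-0.2,0],[0,0,0]]]'

```text
time: 20.65
tcp_pos: [491.7, -188.9, 161.5]
tcp_rot: [2.659, -1.672, -0.003]
ft_force: [-1.2, 0.5, -5.6]
width: 0.273
grip_force: 60.2
```

>>> jog_arm --increments '[[[-0.012,-0.18,-0.05],[0,0,0]],[[-0.012,-0.14,-0.1],[0,0,0]],[[-0.012,-0.08,-0.1],[0,0,0]],[[-0.012,-0.06,-0.1],[0,0,0]],[[0,0,-0.06],[0,0,0]],[[0,0,0],[0,0,0]],[[0,0,0],[0,0,0]]]'

```text
time: 21.35
tcp_pos: [485.9, -255.1, 100.8]
tcp_rot: [-2.66, 1.67, 0.002]
ft_force: [0.3, 0.9, -5.5]
width: 0.268
grip_force: 59.9
```

```bash
python3 st.py
```

```text
21.35 [ 485.9 -255.1  100.8] lug ang -64.25 [-9.e-04  1.e-03 -1.e+00] [ 0.3  0.9 -5.5] [-0.015 -0.068 -0.034] 2.129
```

>>> jog_arm --increments '[[[0,0,-0.04],[0,0,0]],[[0,0,-0.04],[0,0,0]],[[0,0,-0.03],[0,0,0]],[[0,0,-0.02],[0,0,0]],[[0,0,-0.01],[0,0,0]],[[0,0,0],[0,0,0]],[[0,0,0],[0,0,0]]]'

```text
time: 22.05
tcp_pos: [486.1, -256.3, 80.3]
tcp_rot: [2.66, -1.672, 0.0]
ft_force: [0.2, 0.4, -5.6]
width: 0.273
grip_force: 60.1
```

>>> jog_arm --increments '[[[0,0,-0.005],[0,0,0]],[[0,0,-0.005],[0,0,0]],[[0,0,0],[0,0,0]],[[0,0,0],[0,0,0]]]'

```text
time: 22.45
tcp_pos: [486.0, -256.1, 78.7]
tcp_rot: [2.66, -1.672, -0.0]
ft_force: [0.5, -0.8, -5.9]
width: 0.267
grip_force: 60.1
```

>>> jog_arm --increments '[[[0,0,-0.005],[0,0,0]],[[0,0,-0.005],[0,0,0]],[[0,0,-0.005],[0,0,0]],[[0,0,0],[0,0,0]],[[0,0,0],[0,0,0]]]'

```text
time: 22.95
tcp_pos: [485.9, -256.1, 76.4]
tcp_rot: [-2.66, 1.672, 0.0]
ft_force: [-0.2, 0.2, -5.0]
width: 0.27
grip_force: 60.1
```

>>> jog_arm --increments '[[[0,0,-0.005],[0,0,0]],[[0,0,-0.004],[0,0,0]],[[0,0,0],[0,0,0]],[[0,0,0],[0,0,0]]]'

```text
time: 23.35
tcp_pos: [486.2, -256.2, 75.3]
tcp_rot: [-2.66, 1.672, -0.001]
ft_force: [0.9, -0.2, -5.1]
width: 0.273
grip_force: 60.2
```

>>> jog_arm --increments '[[[0,0,-0.005],[0,0,0]],[[0,0,-0.005],[0,0,0]],[[0,0,0],[0,0,0]],[[0,0,0],[0,0,0]]]'

```text
time: 23.75
tcp_pos: [486.4, -256.4, 74.1]
tcp_rot: [2.66, -1.672, 0.002]
ft_force: [0.7, -0.8, -1.2]
width: 0.269
grip_force: 60.5
```

>>> jog_arm --increments '[[[0,0,-0.005],[0,0,0]],[[0,0,0],[0,0,0]],[[0,0,0],[0,0,0]]]'

```text
time: 24.05
tcp_pos: [486.5, -256.5, 73.8]
tcp_rot: [2.66, -1.672, 0.002]
ft_force: [-0.7, 1.3, 6.1]
width: 0.273
grip_force: 61.5
```

>>> jog_arm --increments '[[[0,0,0.005],[0,0,0]],[[0,0,0],[0,0,0]],[[0,0,0],[0,0,0]]]'

```text
time: 24.35
tcp_pos: [486.4, -256.4, 73.8]
tcp_rot: [-2.66, 1.672, -0.002]
ft_force: [-0.1, 0.5, 2.8]
width: 0.271
grip_force: 61.0
```

>>> jog_arm --increments '[[[0,0,0],[0,0,0]],[[0,0,0],[0,0,0]],[[0,0,0],[0,0,0]],[[0,0,0],[0,0,0]],[[0,0,0],[0,0,0]],[[0,0,0],[0,0,0]]]' --grip 0.2

```text
time: 24.95
tcp_pos: [486.0, -256.1, 73.5]
tcp_rot: [-2.66, 1.672, 0.0]
ft_force: [0.1, -0.9, -0.0]
width: 0.602
grip_force: 0.0
```

>>> jog_arm --increments '[[[0,0,0.03],[0,0,0]],[[0,0,0.06],[0,0,0]],[[0,0,0.15],[0,0,0]],[[0,0,0.25],[0,0,0]],[[0,0,0.25],[0,0,0]],[[0,0,0.1],[0,0,0]],[[0,0,0],[0,0,0]],[[0,0,0],[0,0,0]]]'

```text
time: 25.75
tcp_pos: [485.4, -255.8, 199.0]
tcp_rot: [-2.66, 1.672, 0.001]
ft_force: [0.2, 0.2, -0.1]
width: 0.599
grip_force: 0.0
```

```bash
python3 st.py
python3 - <<'E'
from h import *
f=imaging.grab_frame("side")
cv2.imwrite("pics/end.png",cv2.resize(f["img"][140:340,130:400],None,fx=2.9,fy=2.9,interpolation=cv2.INTER_CUBIC))
W=cloud(f);m=(np.hypot(W[...,0]-486,W[...,1]+256)<35)&(W[...,2]>55)&(W[...,2]<100);print(m.sum(),W[m].min(0).round(1),W[m].max(0).round(1))
E
```

```text
25.75 [ 485.4 -255.8  199. ] lug ang -64.31 [-8.e-04  5.e-04 -1.e+00] [ 0.2  0.2 -0.1] [0.015 0.012 0.025] 2.129
275 [ 463.3 -284.6   55.1] [ 500.9 -233.4  100. ]
```

View pics/end.png

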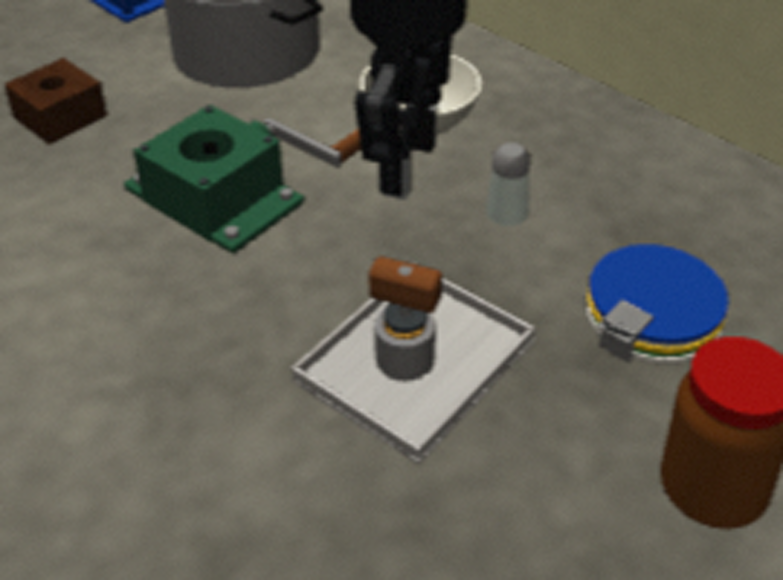

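The plug stands upright in the tray (at about (405,345) in the crop) with the puller screwed in. The gripper is clear above it, and the other things are where they were.

```bash
python3 -c "
from rig import hand_in; print(hand_in())"
```

```text
the job is handed in; nothing more can be done
None
```

The job is handed in: the puller is screwed to its stop (about 0.14 N m felt there, so any turn of the plug in its bore should be only a few degrees), and the plug stands upright in the tray with the puller in it and the gripper clear.

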